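# Press a sprung tilt-plate corner to its index clip and release

## Robot

A 7-joint arm with a two-finger parallel gripper is mounted at the origin on the work surface. World frame = base frame: x ahead of the robot, y to its left, z up, the work surface at z = 0. Lengths are in m, angles in rad, forces in N, time in s.
With the tool pointing down it reaches from about 0.425 to 0.925 m from the base axis. Payload 6.8 kg.
Tool frame: the origin (TCP) lies on the front face of the gripper's body, between the roots of the fingers; the fingertips stand 73 mm ahead of it and the grasp point (between the pads) lies 54 mm ahead of it; z points along the fingers, y is the line along which they close (so a half turn about z gives the same grasp; the last joint's range is limited). The gripper opens to 85 mm and grips with 20 to 120 N. Pads are 22 mm wide; open, the fingers measure 114 mm over their backs; the gripper's body (76 mm by 85 mm) begins 54 mm behind the grasp point. The pads swing forward as they close: fully open they stand 13 mm farther back than shut.
Start: joints at [1.071, 0.477, 0.022, 1.555, -0.011, 1.109, -0.083], TCP at [0.258, -0.624, 0.304] pointing down, gripper open.
Joint ranges: [-2.96, 2.96], [-0.34, 2.1], [-1.41, 1.46], [0.24, 2.44], [-1.37, 4.51], [0.17, 1.92], [-2.96, 2.96]. Speed limits (rad/s): [2.39, 2.39, 3.14, 3.14, 3.14, 3.14, 3.14].

## Interface

Orientations are given as a unit quaternion [w, x, y, z].
In Python, from station import bot, optics gives the robot as it stands.
- The arm moves only by the tool drive_tool, never from a script. Its argument "deltas" is a list of rows, each an object with "gripper": the closure in counts, from 0 (fully open) to 255 (shut); "offset": the shift along the tool's x, y, z in units of 1000 mm (1.0 is 1000 mm), a list of three; "angular": the turn, a rotation vector about the tool's x, y, z in units of 45 degrees (1.0 is 45 degrees), a list of three. In form: [{"gripper": gripper, "offset": [dx, dy, dz], "angular": [rx, ry, rz]}, ...]. A call has 1 to 5 rows; each row is the pose to reach, as a shift and turn from the pose commanded when the call began, along the tool's axes at that moment; what a row does not reach only later rows make up. A row lasts 1/10 s, in which the tool goes at most 50 mm and 8.59 degrees, less where a joint would pass 70% of its speed; a pose out of reach is approached as far as the arm can. A call with a number of a shift or a turn outside -1 to 1 is refused whole. A call with a gripper value outside its range is refused whole. The fingers move at their own pace and stop on an object; "grip_force" is the grip in N (left out, the last holds). Time passes only in rows, so rows that repeat a pose let the fingers close. It gives the time, the measured TCP pose, the force, the opening and the grip force at its end, in the units of the state.
- bot.get_obs(): the state, without advancing time (a new reading comes with each control period).
- optics.read_camera(name): name is "scene" or "top" or "wrist"; returns the picture (400x640x3 uint8, blue, green, red); there is no depth.
- optics.camera_model(name): a dict with "fx", "fy", "cx", "cy" (pixels), "cam_to_world" (4x4, takes a point from camera to world coordinates). Camera axes: x right, y up, looking along -z (the intrinsics and any distortion apply to the point x, -y, -z); pixel columns grow to the right and rows downward; lengths in m; the calibration is good to about 2 mm. A picture is of the moment at which its call begins: read the wrist's pose just before it. camera_model takes no time and is no camera call; for the wrist camera it gives the pose at the moment of the call.
- bot.hand_in(): hands the job in; it is judged then, once.
The state is a dict: "t": time; "q": joint angles; "joint_vel": joint speeds; "joint_torque": joint torques, N m; "eef_pos": TCP position; "tool_rot": TCP orientation; "contact_force": force on the tool from outside, world axes, zero at the start; "torque": the same for the moment, N m; "gripper_width": opening from 0.0 (shut) to 1.0 (fully open); "grasp_force": force on a finger pad.
Only numpy, scipy, OpenCV 4.12 (cv2) and the standard library are available. Lean on these libraries where they do the work, as an engineer would, in place of code of your own. Each camera call takes 0.05 s, during which the arm holds its last target. There are 200 camera calls.

## Task

Two tilt-plate mounts stand on the bench. On the one whose scale post carries the sliding white index clip, press the sprung corner down with the fingertips on its ball button until the pointer is level with the clip, keep it there for about a second without pressing past it, then let the plate come all the way back up. Nothing is to be gripped or lifted: press gently, do not move the clip, leave the other mount's plate unpressed and the loose things where they are.

Things in the scene. Friction and masses are not known exactly. Their poses are not given: they have to be found in the camera images.
- mount: Mount to work on, bolted down: green base 150 (x) x 200 (y) x 16 mm with a square dark steel tilt plate 120 x 120 x 8 mm (mid-plane 74 mm up) and a steel scale post, 6 x 16 mm, 106 mm tall, at (-50, 114) mm. Origin: on the bench under the plate's centre (base y -70 to +130 mm); z up. The plate rocks on ball pivots at corners (-50,-50) and (50,50) mm; the sprung corner is (-,+), nearest the post.
- tilt (a joint): Tilt of that mount's plate in rad: 0 level at rest, positive when the sprung corner is pressed down (range -0.12 to 0.40). Spring 2.2 N m/rad towards 0, i.e. about 34 N/rad at the button: 3 to 10 N at the clip, depending on where the clip stands. Springs back by itself when released.
- tilt_button (a point): Top of the steel ball button (24 mm diameter) on the sprung corner of that plate; 96 mm above the bench at rest, at (-46, 46) mm in the mount's frame, 65 mm from the rocking axis. Press straight down here; free space of 50 mm all round it above the plate.
- tilt_pointer (a point): Tip of that plate's pointer, a steel bar 6 mm wide tapering to a point, reaching from the sprung corner along the mount's +y to the scale post; 74 mm above the bench at rest, at (-50, 98) mm in the mount's frame, 105 mm from the rocking axis: it sinks 1.61 mm for each mm that the button sinks.
- clip_mark (a point): Centre of the index clip, a white block 16 x 26 mm, 9 mm tall, with a thin black line round its mid-height and a steel thumb screw, on the scale post just beyond the pointer's tip. Set 10 to 30 mm below the pointer's rest height. The pointer is level with it when its tip's height is within the clip's own (4.5 mm either way of this point).
- spare: The other mount, the same but with no clip on its scale post; origin and axes as for the first. Which mount is on the left varies.
- spare_tilt (a joint): Tilt of the other mount's plate in rad: 0 at rest; must stay there.
- pin_mid (a point): Half-way up a loose steel locating pin standing on its foot (28 mm across, 56 mm tall), near the first mount's front edge.
- oiler_mid (a point): Half-way up a loose white plastic oil bottle, 44 mm across and 110 mm tall, behind the other mount.
- driver_mid (a point): The middle (on the axis, 13 mm up) of a loose black-handled screwdriver, 200 mm long, lying behind the first mount.

How it is judged:
On the way:
1. the fingers hold the sprung corner pressed with the pointer level with the clip (within 4.5 mm of its centre) for half a second (z of tilt_pointer in the frame of clip_mark between -0.0045 and 0.0045 m and contact force between the fingers and mount above 1 N), for 0.5 s.
At the end, for the whole second after the job is handed in: After the pointer was held level with the clip, the plate is back up at rest (tilt within 0.03 rad of 0, still), the other mount's plate is at rest too, the clip is within 4 mm of where it was set and the three loose things within 20 mm of where they stood (value of joint tilt between -0.03 and 0.03 rad and velocity of joint tilt between -0.05 and 0.05 rad/s and value of joint spare_tilt between -0.03 and 0.03 rad and distance of clip_mark from where it was at the start of the episode below 0.004 m and distance of each of pin_mid, oiler_mid, driver_mid from where it was at the start of the episode below 0.02 m); the robot touches nothing.
It fails at once if the pointer was pressed past the clip (more than 8 mm below its centre) (z of tilt_pointer in the frame of clip_mark below -0.008 m).
It fails at once if the sprung corner was lifted or the plate rocked the wrong way (value of joint tilt below -0.05 rad).
It fails at once if the mount was squeezed or pressed with more than 30 N (contact force between anything else and mount above 30 N).
It fails at once if the other mount's plate was pressed (value of joint spare_tilt above 0.05 rad or value of joint spare_tilt below -0.05 rad).
It fails at once if the clip was moved by more than 4 mm, or a loose thing lifted or shifted by more than 20 mm (distance of any of pin_mid, oiler_mid, driver_mid from where it was at the start of the episode above 0.02 m or distance of clip_mark from where it was at the start of the episode above 0.004 m).
It also fails if it takes over 35 s, if anything falls off the work surface, if the arm or the gripper's body presses on something with over 40 N, if the wrist force passes 120 N, or if a joint passes its speed limit or range.

## Working session

There is one attempt and no reset: what is moved stays moved. The work goes in short steps, Python scripts to look and compute and a tool call to move; the robot and the scene stay as the last step left them, time stands still between calls to the robot, and variables do not carry over. Pictures are saved under pics/ and viewed, at most 10 in all, crops included, and the job is handed in when it is done.

Besides the shell and the picture viewer there is one more tool, called after ">>>" as a command line: name --argument value ..., lists and objects as JSON in quotes. drive_tool: Moves the arm, as the interface text tells. Its arguments: {"type":"object","properties":{"deltas":{"type":"array"},"grip_force":{"type":"number"}},"required":["deltas"]}

```bash
mkdir -p pics
python3 - <<'E'
from station import bot, optics
import cv2
o=bot.get_obs(); print({k:o[k] for k in("t","eef_pos","tool_rot","gripper_width","contact_force")})
for n in("scene","top"):
    cv2.imwrite(f"pics/{n}0.png",optics.read_camera(n)); print(n,optics.camera_model(n))
E
```

```text
{'t': 0.0, 'eef_pos': array([ 0.25754648, -0.62342541,  0.30290794]), 'tool_rot': array([-8.88677312e-04,  9.80874213e-01,  1.94640499e-01, -2.53649230e-04]), 'gripper_width': 0.9992977287111003, 'contact_force': array([ 0.91204129, -0.38838592, -0.1254537 ])}
scene {'fx': 463.0643336991668, 'fy': 463.0643336991668, 'cx': 326.74334878340136, 'cy': 193.4590261137972, 'cam_to_world': array([[-0.86277323, -0.36999732,  0.34456399,  1.01737516],
       [ 0.50548203, -0.6454061 ,  0.57265948,  0.68794801],
       [ 0.01050123,  0.66824617,  0.7438661 ,  0.96657898],
       [ 0.        ,  0.        ,  0.        ,  1.        ]])}
top {'fx': 370.56680992585075, 'fy': 370.56680992585075, 'cx': 319.85284186098846, 'cy': 207.3970340384107, 'cam_to_world': array([[-0.00862724,  0.9886602 , -0.1499219 ,  0.46731693],
       [-0.99995929, -0.00892585, -0.00131894, -0.01686308],
       [-0.00264217,  0.14990441,  0.98869696,  1.06448772],
       [ 0.        ,  0.        ,  0.        ,  1.        ]])}
```

View pics/scene0.png

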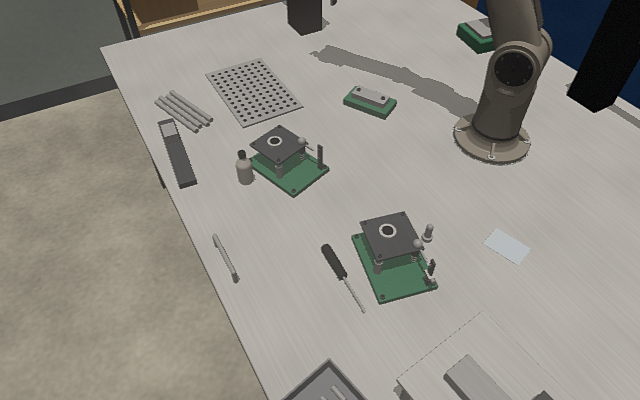

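View pics/top0.png

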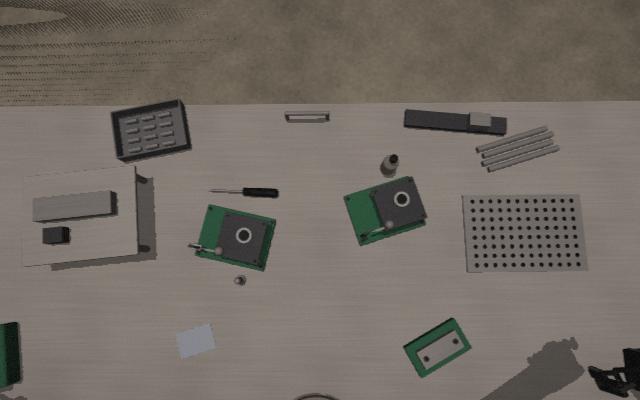

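The top view shows the clip mount on the left: plate around (243,238), button near (218,251) and clip near (195,246). The pin stands at (240,281) and the screwdriver at (245,191). In the scene view the same mount is the near one, with its button at about (418,244) and clip at about (430,278). I'll enlarge both.

Run:
```python
import cv2,numpy as np
a=cv2.imread("pics/top0.png")[195:295,180:280]; b=cv2.imread("pics/scene0.png")[205:305,345:445]
cv2.imwrite("pics/crop1.png",cv2.convertScaleAbs(np.hstack([cv2.resize(i,(400,400),interpolation=cv2.INTER_CUBIC) for i in(a,b)]),alpha=1.5))
```

```text
(no output)
```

View pics/crop1.png

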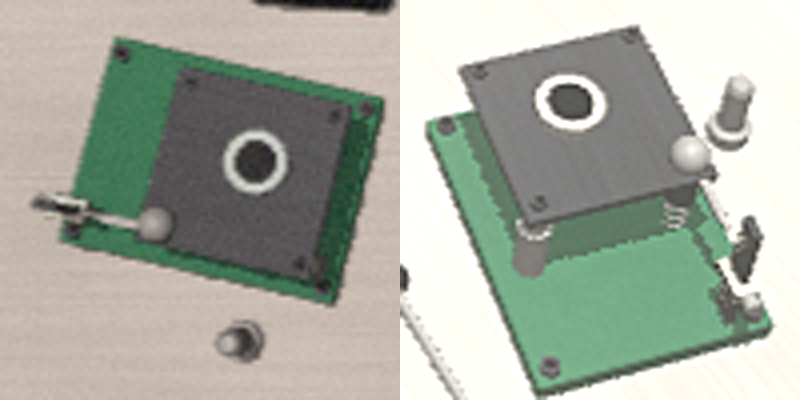

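```bash
cat > h.py <<'E'
from station import bot, optics
import cv2, numpy as np
from scipy.spatial.transform import Rotation as R
def ray(m,u,v):
    T=m["cam_to_world"]; d=T[:3,:3]@[(u-m["cx"])/m["fx"],-(v-m["cy"])/m["fy"],-1]; return T[:3,3],d
def onz(m,uv,z):
    p,d=ray(m,*uv); return p+d*(z-p[2])/d[2]
def tri(rs):
    A=0;b=0
    for p,d in rs:
        d=d/np.linalg.norm(d);P=np.eye(3)-np.outer(d,d);A=A+P;b=b+P@p
    x=np.linalg.solve(A,b); return x
def proj(m,X):
    T=m["cam_to_world"]; c=T[:3,:3].T@(np.asarray(X)-T[:3,3]); return m["cx"]-m["fx"]*c[0]/c[2], m["cy"]+m["fy"]*c[1]/c[2]
def tool():
    o=bot.get_obs(); q=o["tool_rot"]; return o,R.from_quat([*q[1:],q[0]])
E
python3 - <<'E'
from h import *
np.set_printoptions(precision=4,suppress=True)
t,s=optics.camera_model("top"),optics.camera_model("scene")
b=tri([ray(t,218.7,250.9),ray(s,417.6,243.2)]); r=tri([ray(t,243.6,235.4),ray(s,387.4,230.1)])
print("button ctr",b,onz(t,(218.7,250.9),.084),onz(s,(417.6,243.2),.084))
print("ring",r,onz(t,(243.6,235.4),.078),onz(s,(387.4,230.1),.078), np.linalg.norm((b-r)[:2]))
cs=[onz(t,(180+x/4,195+y/4),.016)[:2] for x,y in((115,38),(384,98),(333,303),(62,241))]
print("base",np.array(cs),[np.linalg.norm(cs[i]-cs[i-1]) for i in range(4)])
o,Q=tool(); w=optics.camera_model("wrist"); print(w["fx"],w["cx"],w["cy"]); print(Q.as_matrix().T@w["cam_to_world"][:3,:3],Q.as_matrix().T@(w["cam_to_world"][:3,3]-o["eef_pos"]))
print(Q.as_matrix())
E
```

```text
button ctr [0.5032 0.2507 0.0854] [0.5026 0.2516 0.084 ] [0.5031 0.2495 0.084 ]
ring [0.5434 0.1855 0.0879] [0.5433 0.1882 0.078 ] [0.5389 0.1792 0.078 ] 0.07656873032688338
base [[0.6376 0.303 ]
 [0.5926 0.1097]
 [0.4489 0.144 ]
 [0.4935 0.335 ]] [np.float64(0.14759906481109497), np.float64(0.19845852058760702), np.float64(0.14767089879587483), np.float64(0.19614174107050728)]
320.2848995583454 316.36116613271196 201.9504815076421
[[ 0.0004  0.9625  0.2715]
 [ 1.     -0.0004 -0.0002]
 [-0.0001  0.2715 -0.9625]] [ 0.0695  0.0017 -0.0702]
[[ 0.9242  0.3819 -0.0007]
 [ 0.3819 -0.9242  0.0014]
 [-0.0001 -0.0016 -1.    ]]
```

>>> drive_tool --deltas '[{"gripper": 255,"offset": [0.042,-0.024,0],"angular": [0,0,0]},{"gripper": 255,"offset": [0.085,-0.048,0],"angular": [0,0,0]},{"gripper": 255,"offset": [0.127,-0.072,0],"angular": [0,0,0]},{"gripper": 255,"offset": [0.17,-0.096,0],"angular": [0,0,0]},{"gripper": 255,"offset": [0.21,-0.12,0],"angular": [0,0,0]}]' --grip_force 20

```text
t: 0.6
eef_pos: [0.4071, -0.4307, 0.3036]
tool_rot: [-0.0, 0.981, 0.195, -0.0]
contact_force: [0.3, 0.4, 0.1]
gripper_width: 0.149
grasp_force: 0.0
```

>>> drive_tool --deltas '[{"gripper": 255,"offset": [0.042,-0.024,0],"angular": [0,0,0.16]},{"gripper": 255,"offset": [0.085,-0.048,0],"angular": [0,0,0.32]},{"gripper": 255,"offset": [0.127,-0.072,0],"angular": [0,0,0.48]},{"gripper": 255,"offset": [0.17,-0.096,0],"angular": [0,0,0.64]},{"gripper": 255,"offset": [0.21,-0.12,0],"angular": [0,0,0.78]}]'

```text
t: 1.1
eef_pos: [0.5553, -0.2396, 0.3037]
tool_rot: [-0.0, 0.994, -0.112, -0.0]
contact_force: [0.3, -0.8, -0.2]
gripper_width: -0.002
grasp_force: 0.0
```

>>> drive_tool --deltas '[{"gripper": 255,"offset": [-0.007,-0.045,0],"angular": [0,0,0]},{"gripper": 255,"offset": [-0.014,-0.09,0],"angular": [0,0,0]},{"gripper": 255,"offset": [-0.021,-0.135,0],"angular": [0,0,0]},{"gripper": 255,"offset": [-0.028,-0.18,0],"angular": [0,0,0]},{"gripper": 255,"offset": [-0.035,-0.225,0],"angular": [0,0,0]}]'

```text
t: 1.6
eef_pos: [0.569, -0.0127, 0.3037]
tool_rot: [0.0, 0.994, -0.11, -0.0]
contact_force: [0.9, 0.3, -0.5]
gripper_width: 0.003
grasp_force: 0.0
```

>>> drive_tool --deltas '[{"gripper": 255,"offset": [-0.007,-0.045,0],"angular": [0,0,0]},{"gripper": 255,"offset": [-0.014,-0.09,0],"angular": [0,0,0]},{"gripper": 255,"offset": [-0.021,-0.135,0],"angular": [0,0,0]},{"gripper": 255,"offset": [-0.028,-0.18,0],"angular": [0,0,0]},{"gripper": 255,"offset": [-0.035,-0.225,0],"angular": [0,0,0]}]'

```text
t: 2.1
eef_pos: [0.5843, 0.2144, 0.3036]
tool_rot: [0.0, 0.994, -0.11, -0.0]
contact_force: [1.2, -0.6, -0.1]
gripper_width: 0.001
grasp_force: 0.0
```

>>> drive_tool --deltas '[{"gripper": 255,"offset": [-0.002,-0.03,0.02],"angular": [0,0,0]},{"gripper": 255,"offset": [-0.004,-0.06,0.05],"angular": [0,0,0]},{"gripper": 255,"offset": [-0.004,-0.06,0.08],"angular": [0,0,0]},{"gripper": 255,"offset": [-0.004,-0.06,0.09],"angular": [0,0,0]},{"gripper": 255,"offset": [-0.004,-0.06,0.09],"angular": [0,0,0]}]'

```text
t: 2.6
eef_pos: [0.593, 0.2708, 0.212]
tool_rot: [0.001, 0.994, -0.111, -0.002]
contact_force: [0.4, -0.0, 0.4]
gripper_width: -0.004
grasp_force: 0.0
```

Run:
```python
from h import *
import pickle
w=optics.camera_model("wrist"); i=optics.read_camera("wrist"); cv2.imwrite("pics/w1.png",i); pickle.dump(w,open("w1.pkl","wb"))
o,Q=tool(); print(o["t"],o["eef_pos"],o["q"],o["contact_force"])
for n,a,b,z in(("btn",-46,46,96),("tip",-50,98,74),("posttop",-50,114,106),("clip",-50,114,54)):
    X=np.r_[np.array([.537,.1945])+a/1e3*np.array([.974,-.225])+b/1e3*np.array([.225,.974]),z/1e3]; print(n,X,proj(w,X))
```

```text
2.65 [0.59403973 0.2709895  0.21384185] [-0.37180517  0.54046669 -0.21102047  1.67876318  0.1347899   0.93775984
 -2.42665822] [-0.20497191  0.0916801   1.16301749]
btn [0.502546 0.249654 0.096   ] (np.float64(372.7899410704123), np.float64(342.8959612472127))
tip [0.51035  0.301202 0.074   ] (np.float64(299.1661166237694), np.float64(326.91151041699493))
posttop [0.51395  0.316786 0.106   ] (np.float64(272.6982049728226), np.float64(358.15154416314806))
clip [0.51395  0.316786 0.054   ] (np.float64(280.8443356091946), np.float64(310.99878954149517))
```

View pics/w1.png

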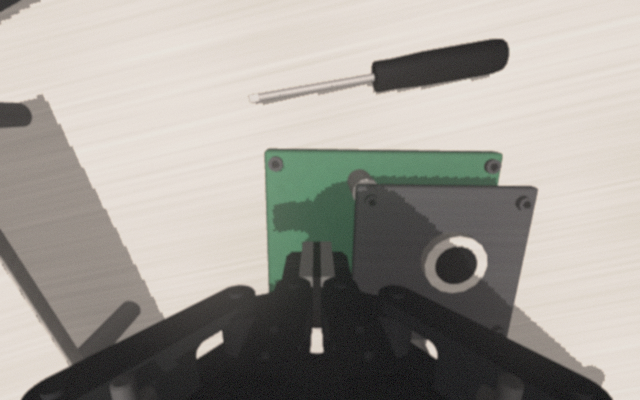

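The gripper hides the post, because only things on the outer (+x) side of the fingers are visible. I'll back off towards -x and take two views, the second one tilted.

>>> drive_tool --deltas '[{"gripper": 255,"offset": [-0.04,0,0],"angular": [0,0,0]},{"gripper": 255,"offset": [-0.08,0,0],"angular": [0,0,0]},{"gripper": 255,"offset": [-0.12,0,0],"angular": [0,0,0]},{"gripper": 255,"offset": [-0.14,0,0],"angular": [0,0,0]},{"gripper": 255,"offset": [-0.14,0,0],"angular": [0,0,0]}]'

```text
t: 3.15
eef_pos: [0.4553, 0.3039, 0.2162]
tool_rot: [-0.001, 0.994, -0.109, 0.001]
contact_force: [-0.2, 0.3, -0.0]
gripper_width: 0.004
grasp_force: 0.0
```

```bash
cat > snap.py <<'E'
from h import *
import pickle,sys
n=sys.argv[1]
optics.read_camera("top")
w=optics.camera_model("wrist"); i=optics.read_camera("wrist"); cv2.imwrite(f"pics/{n}.png",i); pickle.dump(w,open(n+".pkl","wb"))
o,Q=tool(); print(o["t"],o["eef_pos"],o["q"],o["contact_force"])
for n,a,b,z in(("btn",-46,46,96),("tip",-50,98,74),("posttop",-50,114,106),("clip",-50,114,54)):
    X=np.r_[np.array([.537,.1945])+a/1e3*np.array([.974,-.225])+b/1e3*np.array([.225,.974]),z/1e3]; print(n,X.round(4),np.round(proj(w,X)))
E
python3 snap.py w2
```

```text
3.25 [0.45853546 0.30268096 0.21586255] [-0.49323479  0.38784537 -0.25303939  1.92897454  0.12935999  0.83661289
 -2.60728497] [ 0.7993123  -0.49247463  0.35140975]
btn [0.5025 0.2497 0.096 ] [387. 138.]
tip [0.5104 0.3012 0.074 ] [301. 141.]
posttop [0.514  0.3168 0.106 ] [269. 146.]
clip [0.514  0.3168 0.054 ] [280. 139.]
```

>>> drive_tool --deltas '[{"gripper": 255,"offset": [-0.02,0,0],"angular": [0,0.12,0]},{"gripper": 255,"offset": [-0.04,0,0],"angular": [0,0.24,0]},{"gripper": 255,"offset": [-0.07,0,0],"angular": [0,0.36,0]},{"gripper": 255,"offset": [-0.1,0,0],"angular": [0,0.5,0]},{"gripper": 255,"offset": [-0.1,0,0],"angular": [0,0.6,0]}]'

```text
t: 3.75
eef_pos: [0.3921, 0.3162, 0.1986]
tool_rot: [0.033, 0.985, -0.107, 0.128]
contact_force: [-0.1, 0.1, -1.3]
gripper_width: -0.001
grasp_force: 0.0
```

```bash
python3 snap.py w3
python3 - <<'E'
import cv2,numpy as np
cv2.imwrite("pics/w23.png",np.vstack([cv2.imread(f"pics/w{k}.png")[:300] for k in(2,3)]))
E
```

```text
3.85 [0.38929451 0.31888785 0.19790713] [-1.20043155  0.31416783  0.30827634  2.1483859   0.27137558  0.6305491
 -2.90336095] [-1.06406989 -0.10402958 -0.80655698]
btn [0.5025 0.2497 0.096 ] [382.  69.]
tip [0.5104 0.3012 0.074 ] [294.  86.]
posttop [0.514  0.3168 0.106 ] [263.  65.]
clip [0.514  0.3168 0.054 ] [272.  95.]
```

View pics/w23.png

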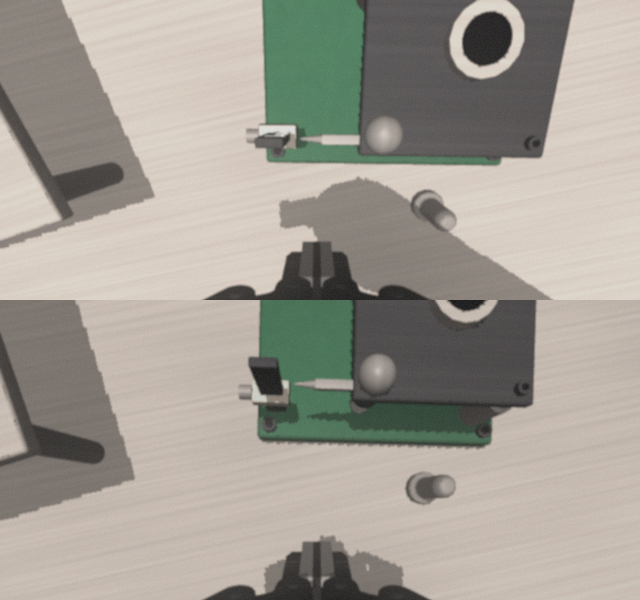

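Both views show the post, clip and pointer: w2 has the clip at about (278,136), the pointer tip at (301,139) and the button at (384,134). In w3 they are at about (270,93), (294,84) and (378,74). I'll enlarge the clip region.

Run:
```python
import cv2,numpy as np
c=[cv2.imread(f"pics/w{k}.png")[y:y+60,235:315] for k,y in((2,105),(3,55))]
cv2.imwrite("pics/clip.png",np.vstack([cv2.resize(cv2.convertScaleAbs(i,alpha=1.2),(400*1,300),interpolation=cv2.INTER_CUBIC) for i in c]))
```

```text
(no output)
```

View pics/clip.png

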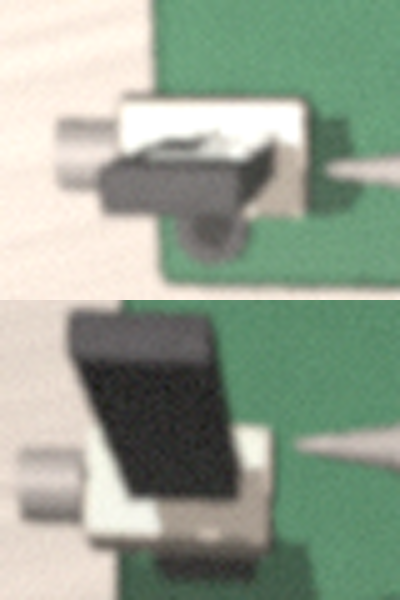

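Run:
```python
from h import *
import pickle
w2,w3=[pickle.load(open(f"w{k}.pkl","rb")) for k in(2,3)]
p2=lambda x,y:(235+(x+.5)/5-.5,105+(y+.5)/5-.5); p3=lambda x,y:(235+(x+.5)/5-.5,55+(y-300+.5)/5-.5)
for n,a,b in(("tip",(326,170),(295,446)),("clip back right",(308,98),(272,428)),("clip front right",(306,215),(270,540)),("post top front L",(104,170),(68,354)),("post top front R",(238,177),(212,360))):
    r2,r3=ray(w2,*p2(*a)),ray(w3,*p3(*b)); X=tri([r2,r3]); print(n,X.round(4),np.round(np.array(proj(w2,X))-p2(*a),1))
i=cv2.imread("pics/w3.png"); print("btn",tri([ray(w2,384,134.5),ray(w3,377.5,74.5)]).round(4))
c=i[90:112,[256,262,285]].mean(2).round(); print(c.T)
```

```text
tip [0.5121 0.3012 0.0737] [0.1 0. ]
clip back right [0.5213 0.3029 0.0564] [-0.3 -0. ]
clip front right [0.5056 0.3067 0.0577] [-0. -0.]
post top front L [0.5193 0.3253 0.0968] [-0.5 -0. ]
post top front R [0.5151 0.3096 0.0979] [0.3 0. ]
btn [0.5038 0.249  0.0838]
[[199. 201. 200. 201. 201. 204. 203. 202. 202. 200. 190. 170. 128.  93.
  103. 145. 175. 186. 183. 184. 183. 180.]
 [ 39.  38.  44.  56. 106. 159. 193. 201. 203. 202. 196. 175. 135.  94.
   75.  76.  74.  74.  69.  68.  67.  67.]
 [132. 127. 128. 130. 127. 130. 132. 127. 131. 132. 131. 128. 123. 109.
   86.  72.  63.  52.  47.  45.  47.  62.]]
```

Run:
```python
from h import *
import pickle
w2,w3=[pickle.load(open(f"w{k}.pkl","rb")) for k in(2,3)]
p2=lambda x,y:(235+(x+.5)/5-.5,105+(y+.5)/5-.5); p3=lambda x,y:(235+(x+.5)/5-.5,55+(y-300+.5)/5-.5)
for n,a,b in(("clip front R 530",(306,215),(270,530)),("back R 433",(308,98),(272,433)),("post top front L",(104,214),(70,356)),("post top back L",(104,168),(70,316))):
    print(n,tri([ray(w2,*p2(*a)),ray(w3,*p3(*b))]).round(4))
o,Q=tool(); print(o["eef_pos"],Q.as_matrix().round(4))
d=np.array([.503,.2495,.20])-o["eef_pos"]; print(Q.inv().apply(d))
t=R.from_matrix(np.array([[.975,-.223,0],[-.223,-.975,0],[0,0,-1]]).T); print((Q.inv()*t).as_rotvec(degrees=True)/45)
```

```text
clip front R 530 [0.5059 0.3064 0.0611]
back R 433 [0.5212 0.303  0.0547]
post top front L [0.5149 0.3245 0.1064]
post top back L [0.5198 0.3235 0.1049]
[0.38929451 0.31888785 0.19790713] [[ 0.9462 -0.2112  0.2452]
 [-0.1942 -0.9767 -0.0918]
 [ 0.2589  0.0392 -0.9651]]
[0.12160218 0.04384193 0.0322302 ]
[ 0.04765591 -0.33392108  0.02164689]
```

>>> drive_tool --deltas '[{"gripper": 255,"offset": [0.02,0.006,0.0],"angular": [0.01,-0.08,0.01]},{"gripper": 255,"offset": [0.05,0.016,0.01],"angular": [0.02,-0.17,0.01]},{"gripper": 255,"offset": [0.085,0.03,0.022],"angular": [0.035,-0.25,0.015]},{"gripper": 255,"offset": [0.12,0.044,0.032],"angular": [0.048,-0.334,0.022]},{"gripper": 255,"offset": [0.12,0.044,0.032],"angular": [0.048,-0.334,0.022]}]'

```text
t: 4.35
eef_pos: [0.5109, 0.2379, 0.2008]
tool_rot: [-0.001, 0.992, -0.123, 0.001]
contact_force: [-0.9, 0.2, -0.5]
gripper_width: -0.002
grasp_force: 0.0
```

```bash
cat > chk.py <<'E'
from h import *
import sys
z=float(sys.argv[1]); P=[];F=[]
for k in range(8):
    optics.read_camera("top"); o,Q=tool(); P.append(o["eef_pos"]);F.append(o["contact_force"])
P=np.mean(P[2:],0); print(o["t"],"P",P.round(4),"F",np.mean(F[2:],0).round(2),"q7",o["q"][6].round(2),"w",o["gripper_width"])
print("offset",Q.inv().apply(np.array([.503,.2495,z])-P).round(4))
t=R.from_matrix(np.array([[.975,-.223,0],[-.223,-.975,0],[0,0,-1]]).T); print("ang",((Q.inv()*t).as_rotvec(degrees=True)/45).round(3))
E
python3 chk.py .18
```

```text
4.75 P [0.5022 0.2467 0.1995] F [ 0.1   0.15 -0.11] q7 -2.27 w 8.550335234257014e-05
offset [ 0.0002 -0.0029  0.0195]
ang [-0.001  0.003 -0.004]
```

>>> drive_tool --deltas '[{"gripper": 255,"offset": [0,-0.003,0.005],"angular": [0,0,0]},{"gripper": 255,"offset": [0,-0.003,0.01],"angular": [0,0,0]},{"gripper": 255,"offset": [0,-0.003,0.015],"angular": [0,0,0]},{"gripper": 255,"offset": [0,-0.003,0.02],"angular": [0,0,0]},{"gripper": 255,"offset": [0,-0.003,0.024],"angular": [0,0,0]}]'

```text
t: 5.25
eef_pos: [0.5027, 0.2494, 0.1745]
tool_rot: [-0.0, 0.993, -0.115, -0.001]
contact_force: [0.0, 0.2, 0.0]
gripper_width: -0.002
grasp_force: 0.0
```

>>> drive_tool --deltas '[{"gripper": 255,"offset": [0,0,0.002],"angular": [0,0,0]},{"gripper": 255,"offset": [0,0,0.005],"angular": [0,0,0]},{"gripper": 255,"offset": [0,0,0.008],"angular": [0,0,0]},{"gripper": 255,"offset": [0,0,0.01],"angular": [0,0,0]},{"gripper": 255,"offset": [0,0,0.011],"angular": [0,0,0]}]'

```text
t: 5.75
eef_pos: [0.5027, 0.25, 0.1643]
tool_rot: [-0.001, 0.993, -0.115, -0.001]
contact_force: [-2.2, 1.2, 3.1]
gripper_width: -0.001
grasp_force: 1.3
```

```bash
python3 chk.py .156
```

```text
6.15 P [0.503  0.2498 0.1645] F [-0.83  1.43  2.24] q7 -2.26 w 0.003923271691154616
offset [0.0001 0.0002 0.0085]
ang [-0.001  0.002 -0.007]
```

Contact came where expected (2.2 N for about 4.4 mm). I'll press on to about 12.5 mm and check.

>>> drive_tool --deltas '[{"gripper": 255,"offset": [0,0,0.002],"angular": [0,0,0]},{"gripper": 255,"offset": [0,0,0.004],"angular": [0,0,0]},{"gripper": 255,"offset": [0,0,0.006],"angular": [0,0,0]},{"gripper": 255,"offset": [0,0,0.007],"angular": [0,0,0]},{"gripper": 255,"offset": [0,0,0.008],"angular": [0,0,0]}]'

```text
t: 6.65
eef_pos: [0.5026, 0.2506, 0.1564]
tool_rot: [-0.001, 0.993, -0.114, -0.001]
contact_force: [-2.4, 4.2, 6.2]
gripper_width: -0.001
grasp_force: 3.4
```

```bash
python3 chk.py .156
python3 - <<'E'
from h import *
a=optics.read_camera("scene"); b=cv2.imread("pics/scene0.png"); s=optics.camera_model("scene")
cv2.imwrite("pics/s1.png",np.hstack([cv2.resize(cv2.convertScaleAbs(i[235:290,400:450],alpha=1.4),(400,440),interpolation=cv2.INTER_CUBIC) for i in(b,a)]))
for z in(.074,.0565,.053,.0495): u,v=proj(s,[.5115,.3012,z]); print(z,(u-400)*8,(v-235)*8)
u,v=proj(s,[.5135,.304,.053]);print("clip face",(u-400)*8,(v-235)*8)
E
```

```text
7.05 P [0.5026 0.2506 0.1565] F [-3.08  3.73  6.72] q7 -2.26 w -2.110900343569083e-05
offset [0.0007 0.001  0.0005]
ang [-0.002  0.003 -0.006]
0.074 223.50523250221295 225.86431967278077
0.0565 213.0468287892013 259.4743007731886
0.053 210.98553274234382 266.09865025121053
0.0495 208.93419369350704 272.69100110645104
clip face 211.61749776709075 276.1705306893359
```

View pics/s1.png

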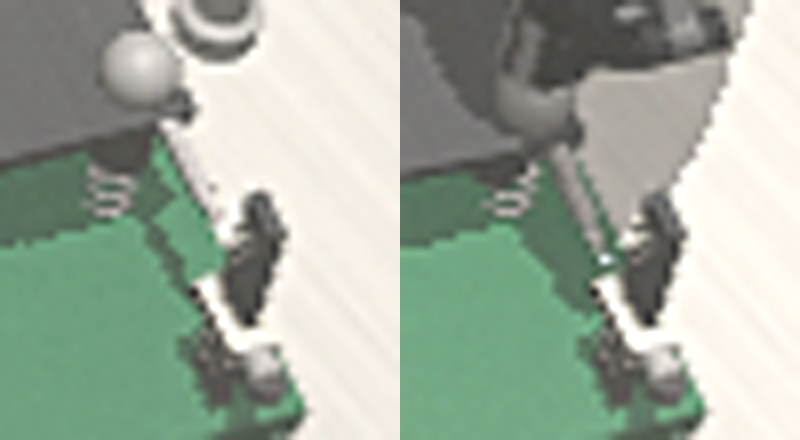

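The scene view shows the pointer tip at crop (606,262), which corresponds to about z = 0.054. That is just at the clip's end face, so it is level. The 6.7 N force also fits a 12.5 to 13 mm sink. I'll nudge 0.5 mm further and hold for a second.

>>> drive_tool --deltas '[{"gripper": 255,"offset": [0,0,0.0005],"angular": [0,0,0]},{"gripper": 255,"offset": [0,0,0.0005],"angular": [0,0,0]},{"gripper": 255,"offset": [0,0,0.0005],"angular": [0,0,0]},{"gripper": 255,"offset": [0,0,0.0005],"angular": [0,0,0]},{"gripper": 255,"offset": [0,0,0.0005],"angular": [0,0,0]}]'

```text
t: 7.6
eef_pos: [0.5025, 0.2507, 0.156]
tool_rot: [-0.001, 0.993, -0.114, -0.001]
contact_force: [-4.6, 4.1, 6.7]
gripper_width: -0.001
grasp_force: 3.4
```

>>> drive_tool --deltas '[{"gripper": 255,"offset": [0,0,0],"angular": [0,0,0]},{"gripper": 255,"offset": [0,0,0],"angular": [0,0,0]},{"gripper": 255,"offset": [0,0,0],"angular": [0,0,0]},{"gripper": 255,"offset": [0,0,0],"angular": [0,0,0]},{"gripper": 255,"offset": [0,0,0],"angular": [0,0,0]}]'

```text
t: 8.1
eef_pos: [0.5025, 0.2507, 0.156]
tool_rot: [-0.001, 0.993, -0.114, -0.001]
contact_force: [-3.1, 4.3, 6.8]
gripper_width: 0.001
grasp_force: 3.4
```

>>> drive_tool --deltas '[{"gripper": 255,"offset": [0,0,-0.002],"angular": [0,0,0]},{"gripper": 255,"offset": [0,0,-0.004],"angular": [0,0,0]},{"gripper": 255,"offset": [0,0,-0.007],"angular": [0,0,0]},{"gripper": 255,"offset": [0,0,-0.01],"angular": [0,0,0]},{"gripper": 255,"offset": [0,0,-0.013],"angular": [0,0,0]}]'

```text
t: 8.6
eef_pos: [0.503, 0.2485, 0.1686]
tool_rot: [0.0, 0.993, -0.115, -0.001]
contact_force: [-0.9, -0.1, 0.4]
gripper_width: 0.004
grasp_force: 0.0
```

>>> drive_tool --deltas '[{"gripper": 255,"offset": [0,0,-0.005],"angular": [0,0,0]},{"gripper": 255,"offset": [0,0,-0.015],"angular": [0,0,0]},{"gripper": 255,"offset": [0,0,-0.035],"angular": [0,0,0]},{"gripper": 255,"offset": [0,0,-0.06],"angular": [0,0,0]},{"gripper": 255,"offset": [0,0,-0.08],"angular": [0,0,0]}]'

```text
t: 9.1
eef_pos: [0.5032, 0.2492, 0.2505]
tool_rot: [-0.001, 0.993, -0.115, -0.001]
contact_force: [0.3, 0.5, -0.3]
gripper_width: -0.0
grasp_force: 0.0
```

```bash
python3 chk.py .25
python3 - <<'E'
from h import *
a=optics.read_camera("scene"); b=cv2.imread("pics/scene0.png")
cv2.imwrite("pics/s2.png",np.hstack([cv2.resize(cv2.convertScaleAbs(i[200:310,310:460],alpha=1.3),(400,293),interpolation=cv2.INTER_CUBIC) for i in(b,a)]))
E
```

```text
9.5 P [0.5028 0.2492 0.2485] F [ 0.06 -0.16 -0.2 ] q7 -2.29 w 0.0012245451183912944
offset [ 0.0001 -0.0004 -0.0015]
ang [ 0.001  0.004 -0.007]
```

View pics/s2.png

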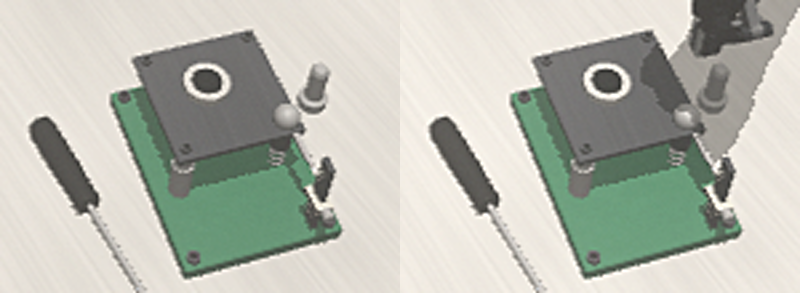

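The plate is back up. The button, clip, pin and screwdriver are where they were in the first picture, and the arm is clear.

```bash
python3 -c "
from station import bot
print(bot.hand_in())"
```

```text
the job is handed in; nothing more can be done
None
```

I pressed the clip mount's sprung corner about 13 mm (about 6.8 N), held the pointer level with the clip for over a second, let the plate come back up, and handed the job in; no verdict was returned.

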